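# Pin the second tray onto a swivel pen-tray organiser

### The arm

A 7-joint arm with a two-finger parallel gripper is mounted at the origin on a cart in front of the work surface, level with it; the furniture and walls round the work are solid. World frame = base frame: x ahead of the robot, y to its left, z up, the work surface at z = 0. Lengths are in m, angles in rad, forces in N, time in s.
With the tool pointing down it reaches from about 0.35 to 0.9 m from the base axis. Payload 7.2 kg.
Tool frame: the origin (TCP) lies between the finger pads; the fingertips stand 25 mm ahead of it and the grasp point (between the pads) lies 6 mm ahead of it (nose_length is the distance from the TCP to the fingertips, in m); z points along the fingers, y is the line along which they close (so a half turn about z gives the same grasp; the last joint's range is limited). The gripper opens to 85 mm and grips with 20 to 120 N. Pads are 22 mm wide; open, the fingers measure 114 mm over their backs; the gripper's body (76 mm by 85 mm) begins 54 mm behind the grasp point. The pads swing forward as they close: fully open they stand 13 mm farther back than shut.
Start: joints at [-1.169, 0.411, -0.013, 1.596, 0.006, 1.134, -0.082], TCP at [0.283, 0.557, 0.235] pointing down, gripper open.
Joint ranges: [-2.95, 2.95], [-0.29, 1.99], [-1.47, 1.44], [0.14, 2.54], [-1.03, 4.17], [0.13, 1.85], [-2.86, 2.86]. Speed limits (rad/s): [2.39, 2.39, 3.01, 3.01, 3.14, 3.14, 3.14].

### API

Orientations are given as a unit quaternion [x, y, z, w].
In Python, from cell import * gives the robot as it stands.
- The arm moves only by the tool apply_moves, never from a script. Its argument "rows" is a list of rows, each a list of 3 entries, a list of its own where there are three numbers: the finger opening in mm, from 0 to 85.4, then the shift along the tool's x, y, z in mm, then the turn, a rotation vector about the tool's x, y, z in degrees. A call has 1 to 5 rows; each row is the pose to reach, as a shift and turn from the pose commanded when the call began, along the tool's axes at that moment; what a row does not reach only later rows make up. A row lasts 1/8 s, in which the tool goes at most 62.5 mm and 10.7 degrees, less where a joint would pass 70% of its speed; a pose out of reach is approached as far as the arm can. A call with a gripper value outside its range is refused whole. The fingers move at their own pace and stop on an object; "squeeze" is the grip in N (left out, the last holds). Time passes only in rows, so rows that repeat a pose let the fingers close. It gives the time, the measured TCP pose, the force, the opening and the grip force at its end, in the units of the state.
- get_state(): the state, without advancing time (a new reading comes with each control period).
- camera(name): name is "side" or "top" or "wrist"; returns the picture (420x560x3 uint8, red, green, blue); there is no depth.
- calibration(name): a dict with "camera_matrix" (3x3 intrinsics, pixels), "extrinsics" (4x4, takes a point from world to camera coordinates); the wrist camera has in their place "tool_from_camera" (4x4, takes a point from camera to tool coordinates, whose origin is the TCP and whose axes are the flange's). Camera axes: x right, y down, z forward; pixel columns grow to the right and rows downward; lengths in m; the calibration is good to about 2 mm. A picture is of the moment at which its call begins: read the wrist's pose just before it. calibration takes no time and is no camera call.
- finish_job(): hands the job in; it is judged then, once.
The state is a dict: "time": time; "joints": joint angles; "qd": joint speeds; "joint_efforts": joint torques, N m; "tcp_pos": TCP position; "tool_rot": TCP orientation; "contact_force": force on the tool from outside, world axes, zero at the start; "wrist_torque": the same for the moment, N m; "opening": finger opening in m; "grasp_force": force on a finger pad.
Only numpy, scipy, OpenCV 4.12 (cv2) and the standard library are available. Lean on these libraries where they do the work, as an engineer would, in place of code of your own. Each camera call takes 0.05 s, during which the arm holds its last target. There are 200 camera calls.

### The job

Add the second tray to the swivel organiser: set the loose tray squarely on top of the lower one with its ear over the other ears, then take the pivot pin out of the pencil block and work it down through the ears of both trays into the socket of the plinth until its collar sits on the top ear, and let go. The lower tray has shifted and its ear is hidden under the top one, so feel for the hole gently and never force the pin; leave the other things on the desk where they are.

Things in the scene. Friction and masses are not known exactly. Their poses are not given: they have to be found in the camera images.
- organiser: Dark steel plinth, fixed, 66 x 196 x 24 mm (x, y, z), origin under its centre on the desk, z up. On it stands the lower tray, twin of the loose one, top 54 mm above the desk. It cannot come off or turn, but has shifted by up to 8 mm in the plinth's x and 8 mm in y; its place is not given. It slides under about 4 N of side force until it is pinned.
- socket (a point): Centre of the mouth of the socket in the round ear (radius 22 mm) at the plinth's -y end, 115 mm from the origin; axes as the plinth's. Bore 13 mm, blind; mouth 24 mm, bottom 4 mm above the desk. The ears of both trays belong straight above it: lower ear 46 to 54 mm, top ear 76 to 84 mm above the desk.
- top_tray_mid (a point): Middle, half-way up, of the loose light-wood pen tray: 60 mm wide (x), 190 mm long (y, without the ear), 30 mm high, walls 5 mm, 0.2 to 0.42 kg. Pinch it across the width. It lies upright on the desk; z up, -y points to its ear. In place, this point is 69 mm above the desk, over the middle of the plinth.
- top_tray_ear (a point): Centre of the bore (13 mm) at the upper face of the loose tray's brass-bushed ear, a round-ended tongue of radius 22 mm and 8 mm thick, flush with the tray's rim. It lies 115 mm along -y and 15 mm up from the middle of the tray.
- pin_knob (a point): Middle of the pin's black square knob, 20 x 20 x 44 mm: pinch here. The pin stands upright in the end hole of a fixed dark pencil block with cork top (150 x 54 x 85 mm), collar on its top. Collar: 26 mm across, underside 26 mm below this point. Shank: 11 mm, last 8 mm taper to a 6 mm flat end. Lift it straight up by 85 mm to free it; two pencils stand 80 to 102 mm away.
- pin_tip (a point): End of the pin's shank, 78 mm below the collar and 104 mm below the middle of the knob. In place: collar on the top ear, tip 6 mm above the desk.
- hourglass_mid (a point): Middle of a glass sand timer with a yellow foot, 61 mm across and 159 mm high, standing on the desk: leave it alone.
- top_tray: The loose tray's frame: origin at the middle of its underside, axes as at its middle.
- pin: The pin's frame: origin on its axis at the underside of the collar.
- eraser_mid (a point): Middle of an eraser in a blue card sleeve, 20 x 44 x 12 mm, lying on the desk: leave it alone.
- sharpener_mid (a point): Middle of a small brass pencil sharpener, 17 x 25 x 14 mm, lying on the desk: leave it alone.
Not all that is in view belongs to the job. Leave any turquoise look-alike of the top_tray alone.

How it is judged:
At the end, for the whole second after the job is handed in: The pin stands upright (3.5 degrees) in the plinth's socket, tip within 3 mm of its axis and under 8.5 mm above the desk, collar on the top ear; the top tray lies on the lower one, ear within 3 mm of the pin, square to the plinth within 8 degrees; all released, at rest (horizontal distance between pin_tip and socket below 0.003 m and height (world z) of pin_tip below 0.0085 m and angle between pin's own z axis and vertical below 0.06 rad and horizontal distance between top_tray_ear and pin below 0.003 m and z of top_tray_mid in the frame of organiser between 0.066 and 0.072 m and angle between the y axis of top_tray and the y axis of organiser, either way round below 0.14 rad and y of top_tray_mid in the frame of organiser above -0.02 m and linear speed of each of pin, top_tray below 0.02 m/s); the robot touches nothing.
It fails at once if the pin is forced: more than 35 N between it and the organiser (with its lower tray) (contact force between pin and organiser above 35 N).
It fails at once if the pin is forced: more than 35 N between it and the top tray (contact force between pin and top_tray above 35 N).
It fails at once if the sand timer is moved by more than 20 mm (distance of hourglass_mid from where it was at the start of the episode above 0.02 m).
It fails at once if the eraser is moved by more than 20 mm (distance of eraser_mid from where it was at the start of the episode above 0.02 m).
It fails at once if the sharpener is moved by more than 20 mm (distance of sharpener_mid from where it was at the start of the episode above 0.02 m).
It also fails if it takes over 72 s, if anything falls off the work surface, if the arm or the gripper's body presses on something with over 40 N, if the wrist force passes 120 N, or if a joint passes its speed limit or range.

## Working session

There is one attempt and no reset: what is moved stays moved. The work goes in short steps, Python scripts to look and compute and a tool call to move; the robot and the scene stay as the last step left them, time stands still between calls to the robot, and variables do not carry over. Pictures are saved under pics/ and viewed, at most 10 in all, crops included, and the job is handed in when it is done.

Besides the shell and the picture viewer there is one more tool, called after "Request:" as a command line: name --argument value ..., lists and objects as JSON in quotes. apply_moves: Moves the arm, as the interface text tells. Its arguments: {"type":"object","properties":{"rows":{"type":"array","items":{"type":"array"}},"squeeze":{"type":"number"}},"required":["rows"]}

```bash
ls; mkdir -p pics
python3 - <<'E'
from cell import *
import cv2,numpy as np
np.set_printoptions(precision=4,suppress=True)
for n in ["side","top"]:
    cv2.imwrite(f"pics/{n}0.png",camera(n)[:,:,::-1]); c=calibration(n); print(n,c)
print(calibration("wrist")); print(get_state())
E
```

```text
pics
side {'camera_matrix': array([[399.2959,   0.    , 272.4367],
       [  0.    , 399.2959, 203.2104],
       [  0.    ,   0.    ,   1.    ]]), 'extrinsics': array([[ 0.9989,  0.0457, -0.0108, -0.5296],
       [ 0.0146, -0.5219, -0.8529,  0.097 ],
       [-0.0446,  0.8518, -0.522 ,  1.1629],
       [ 0.    ,  0.    ,  0.    ,  1.    ]])}
top {'camera_matrix': array([[413.2877,   0.    , 276.6567],
       [  0.    , 413.2877, 211.5201],
       [  0.    ,   0.    ,   1.    ]]), 'extrinsics': array([[ 0.02  , -0.9998, -0.0002,  0.0003],
       [-0.9824, -0.0197, -0.1859,  0.5477],
       [ 0.1858,  0.0039, -0.9826,  1.2207],
       [ 0.    ,  0.    ,  0.    ,  1.    ]])}
{'camera_matrix': array([[308.3014,   0.    , 279.1669],
       [  0.    , 308.3014, 208.0107],
       [  0.    ,   0.    ,   1.    ]]), 'tool_from_camera': array([[-0.0001, -0.9475, -0.3197,  0.0827],
       [ 1.    ,  0.    , -0.0004, -0.0001],
       [ 0.0003, -0.3197,  0.9475, -0.1373],
       [ 0.    ,  0.    ,  0.    ,  1.    ]])}
{'time': 0.1, 'joints': array([-1.1692,  0.4118, -0.0127,  1.5969,  0.0056,  1.1343, -0.0822]), 'qd': array([ 0.0007, -0.0024, -0.0001, -0.0028, -0.0003,  0.0002,  0.0011]), 'joint_efforts': array([  0.002 , -60.1828,   0.6838, -30.0086,   0.014 ,   0.0065,
         0.    ]), 'tcp_pos': array([0.2828, 0.5569, 0.2346]), 'tool_rot': array([ 0.2327,  0.9725, -0.0007, -0.0001]), 'contact_force': array([-0.1104,  0.7441, -0.4093]), 'wrist_torque': array([-0.0399,  0.0518,  0.0264]), 'grasp_force': 0.0, 'opening': 0.08556968985905691}
```

View pics/top0.png

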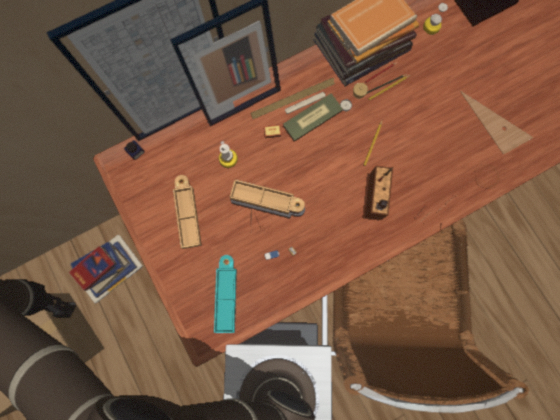

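View pics/side0.png

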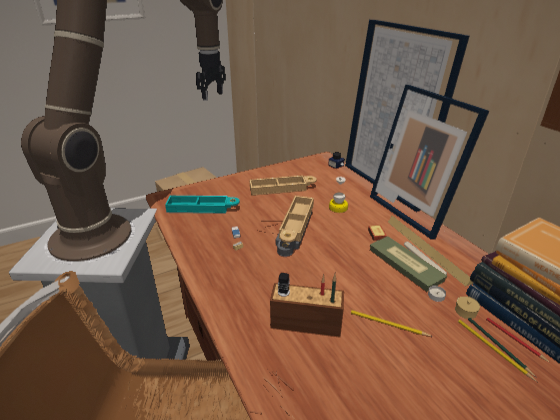

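```bash
cat > h.py <<'E'
import cv2,numpy as np
from cell import *
from scipy.spatial.transform import Rotation as R
np.set_printoptions(precision=4,suppress=True)
def cam(n,st=None):
    c=calibration(n);K=c["camera_matrix"]
    if n=="wrist":
        T=np.eye(4);T[:3,:3]=R.from_quat(st["tool_rot"]).as_matrix();T[:3,3]=st["tcp_pos"]
        return K,T@c["tool_from_camera"]
    return K,np.linalg.inv(c["extrinsics"])
def ray(n,uv,z,st=None):
    K,T=cam(n,st); d=T[:3,:3]@np.linalg.solve(K,[uv[0],uv[1],1.]); o=T[:3,3]
    return (o+d*(z-o[2])/d[2])[:2]
def proj(n,p,st=None):
    K,T=cam(n,st); q=K@(np.linalg.inv(T)@np.r_[p,1])[:3]; return q[:2]/q[2]
def tool(st,p):
    "world point -> tool axes mm"
    return R.from_quat(st["tool_rot"]).inv().apply(np.array(p)-st["tcp_pos"])*1000
E
python3 - <<'E'
from h import *
im=cv2.imread("pics/top0.png")
cv2.imwrite("pics/crop.png",cv2.resize(im[140:340,160:420],(780,600),interpolation=cv2.INTER_CUBIC))
h=cv2.cvtColor(im,cv2.COLOR_BGR2HSV)
m=((h[...,0]>10)&(h[...,0]<25)&(h[...,2]>140)&(h[...,1]<180)).astype(np.uint8)
m[:130]=0;m[300:]=0;m[:,:150]=0;m[:,400:]=0
n,l,s,c=cv2.connectedComponentsWithStats(m)
for i in range(1,n):
    if s[i,4]>60:
        mm=(l==i).astype(np.uint8)
        r=cv2.minAreaRect(cv2.findContours(mm,0,2)[0][0]); print(s[i],r)
for nm,uv,z in [("tray mid",(187,215),.03),("ear",(181,183),.03),("org",(267,197),.054),("orgear",(298,206),.054),("knob",(382,205),.133),("hg",(228,160),.0),("er",(271,255),.012),("sh",(293,251),.014)]:
    print(nm,ray("top",uv,z))
E
```

```text
[264 130  17   6  86] ((272.0, 132.5), (5.0, 16.0), 90.0)
[363 130  18  36 163] ((371.26031494140625, 147.023193359375), (4.6667280197143555, 38.051780700683594), 21.03750991821289)
[217 142  22  24 191] ((225.680419921875, 152.4690704345703), (22.184906005859375, 20.031030654907227), 68.96248626708984)
[373 167  18  47 497] ((381.8397216796875, 189.77261352539062), (15.126951217651367, 45.537879943847656), 6.009006023406982)
[ 172  174   28   75 1310] ((185.3509063720703, 210.4066925048828), (73.32144165039062, 21.39292335510254), 82.23483276367188)
[ 229  179   76   33 1276] ((267.61767578125, 196.52943420410156), (75.67111206054688, 19.645383834838867), 14.03624439239502)
[360 254  40  46 891] ((388.00445556640625, 281.84124755859375), (37.75011444091797, 46.46587371826172), 60.64224624633789)
tray mid [0.535  0.2913]
ear [0.6377 0.3165]
org [0.5922 0.042 ]
orgear [ 0.5657 -0.0541]
knob [ 0.5574 -0.2926]
hg [0.7262 0.1745]
er [0.417  0.0262]
sh [ 0.4306 -0.042 ]
```

View pics/crop.png

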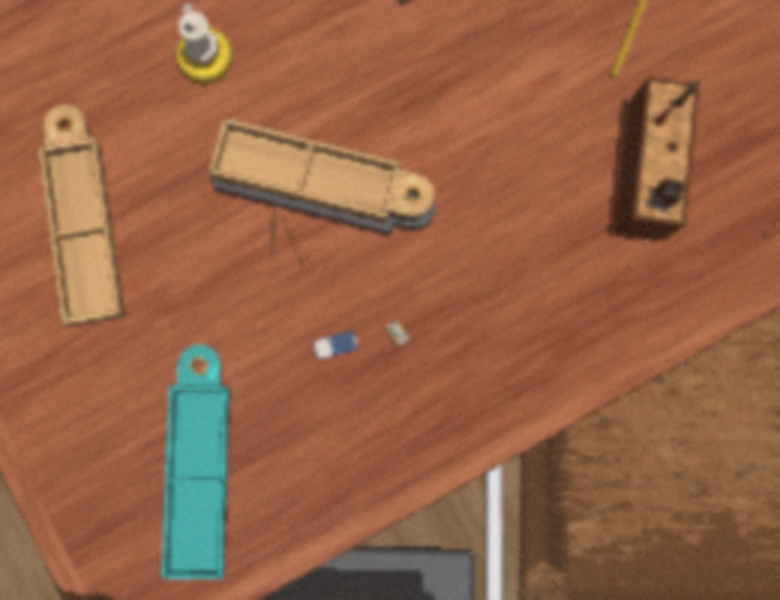

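Request:
apply_moves --rows '[[85,[-55,-20,0],[0,0,-9]],[85,[-110,-40,0],[0,0,-18]],[85,[-165,-59,0],[0,0,-27]],[85,[-220,-78,0],[0,0,-36]],[85,[-270,-96,0],[0,0,-41]]]'

```text
time: 0.72
tcp_pos: [0.4815, 0.3474, 0.2351]
tool_rot: [-0.124, 0.992, -0.0, -0.0]
contact_force: [0.5, 0.9, -0.2]
opening: 0.085
grasp_force: 0.0
```

Run:
```python
from h import *
st=get_state(); print(st["time"],st["tcp_pos"],st["tool_rot"],st["joints"],st["qd"])
im=camera("wrist")[:,:,::-1]; cv2.imwrite("pics/w1.png",im)
for p in [(.6377,.3165,.03),(.535,.2913,.03),(.5657,-.0541,.054),(.592,.042,.054)]: print(proj("wrist",p,st))
```

```text
0.725 [0.4815 0.3474 0.2351] [-0.1241  0.9923 -0.0002 -0.0002] [-0.6654  0.3601 -0.0544  1.6729  0.0215  1.1096  1.0939] [ 0.6829  0.0644  0.0369 -0.0912 -0.0173  0.0233  1.3911]
[225.9401 289.7711]
[221.7269 212.291 ]
[-112.436   170.0627]
[-15.35   214.2596]
```

View pics/w1.png

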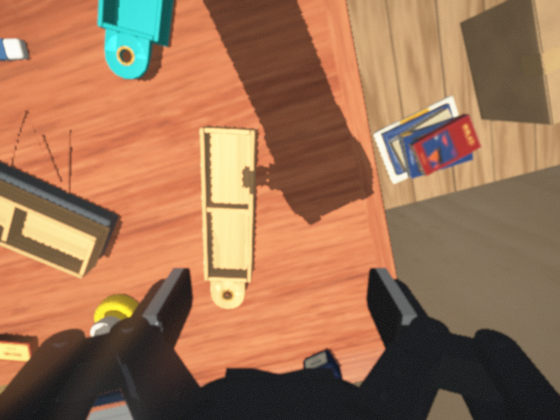

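Request:
apply_moves --rows '[[85,[4,-57,0],[0,0,0]],[85,[7,-114,0],[0,0,0]],[85,[11,-171,0],[0,0,0]],[85,[15,-228,0],[0,0,0]],[85,[19,-285,0],[0,0,0]]]'

```text
time: 1.4
tcp_pos: [0.531, 0.0668, 0.2352]
tool_rot: [-0.122, 0.992, 0.0, -0.0]
contact_force: [1.2, -0.2, 1.0]
opening: 0.085
grasp_force: 0.0
```

Request:
apply_moves --rows '[[85,[3,-57,20],[0,0,0]],[85,[3,-57,30],[0,0,0]],[85,[3,-57,30],[0,0,0]]]'

```text
time: 1.78
tcp_pos: [0.5413, 0.013, 0.2044]
tool_rot: [-0.122, 0.992, 0.0, -0.001]
contact_force: [-0.7, 0.2, -0.4]
opening: 0.0852
grasp_force: 0.0
```

Run:
```python
from h import *
st=get_state(); print(st["time"],st["tcp_pos"],st["tool_rot"],st["qd"])
im=camera("wrist")[:,:,::-1]; cv2.imwrite("pics/w2.png",im)
np.savez("w2.npz",tcp_pos=st["tcp_pos"],tool_rot=st["tool_rot"])
for p in [(.5657,-.0541,.054),(.592,.042,.054)]: print(proj("wrist",p,st))
cv2.imwrite("pics/w2c.png",cv2.resize(im[100:310,130:430],(800,560),interpolation=cv2.INTER_CUBIC))
```

```text
1.775 [0.5413 0.013  0.2044] [-0.1224  0.9925  0.0003 -0.0011] [-0.0251 -0.0151 -0.0197 -0.0209  0.001   0.0123  0.0026]
[206.3199 201.6031]
[294.3482 246.9405]
```

View pics/w2c.png

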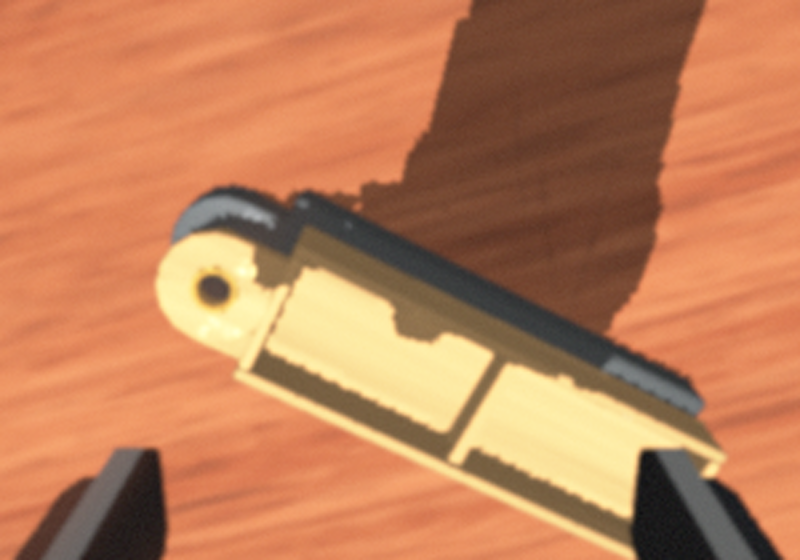

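Run:
```python
from h import *
st=np.load("w2.npz")
im=cv2.imread("pics/w2.png").astype(int)
m=((im[...,0]-im[...,2]>-12)).astype(np.uint8)
m[:150]=0;m[268:]=0;m[:,:180]=0;m[:,405:]=0
n,l,s,c=cv2.connectedComponentsWithStats(m); i=1+np.argmax(s[1:,4]); print(s[i])
# outer boundary: first steel pixel per column from the top (subpixel half)
cols=[];
for u in range(s[i,0],s[i,0]+s[i,2]):
    v=np.where(l[:,u]==i)[0]
    if len(v): cols.append((u,v[0]-.5))
cols=np.array(cols)
P=np.array([ray("wrist",c,0,st) for c in cols])
print(np.c_[cols,P][::6])
np.savez("pl.npz",cols=cols,P=P)
big=cv2.resize((np.where((l==i)[...,None],im,im//3)).astype(np.uint8)[150:270,180:410],(800,417),interpolation=cv2.INTER_NEAREST)
cv2.imwrite("pics/m2.png",big)
for nm,uv in [("lowear",(209.9,208.4))]: print(ray("wrist",uv,.054,st))
```

```text
[ 196  171  197   84 2212]
[[196.     184.5      0.5679  -0.0778]
 [202.     176.5      0.5571  -0.0727]
 [208.     172.5      0.5509  -0.0669]
 [214.     170.5      0.547   -0.0608]
 [220.     170.5      0.5454  -0.0542]
 [226.     172.5      0.546   -0.0473]
 [232.     176.5      0.5489  -0.0398]
 [238.     179.5      0.5506  -0.0325]
 [244.     172.5      0.5411  -0.0276]
 [250.     174.5      0.5417  -0.0206]
 [256.     177.5      0.5434  -0.0132]
 [262.     180.5      0.5451  -0.0059]
 [268.     183.5      0.5469   0.0016]
 [274.     186.5      0.5486   0.009 ]
 [280.     189.5      0.5504   0.0165]
 [286.     192.5      0.5522   0.0241]
 [292.     194.5      0.5528   0.0314]
 [298.     198.5      0.5558   0.0394]
 [304.     200.5      0.5565   0.0468]
 [310.     204.5      0.5595   0.0549]
 [316.     207.5      0.5613   0.0627]
 [322.     210.5      0.5632   0.0705]
 [328.     213.5      0.565    0.0784]
 [334.     216.5      0.5669   0.0864]
 [340.     219.5      0.5688   0.0944]
 [346.     222.5      0.5707   0.1025]
 [352.     225.5      0.5726   0.1106]
 [358.     228.5      0.5746   0.1188]
 [364.     231.5      0.5765   0.1271]
 [370.     234.5      0.5785   0.1354]
 [376.     237.5      0.5804   0.1437]
 [382.     240.5      0.5824   0.1521]
 [388.     244.5      0.5857   0.1611]]
[ 0.5718 -0.0495]
```

View pics/m2.png

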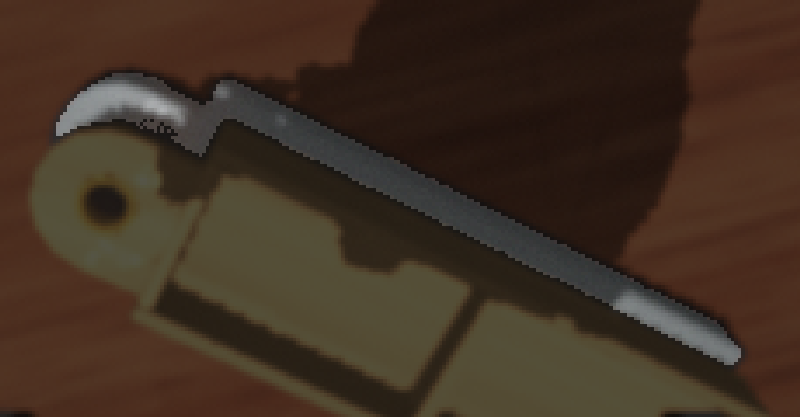

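Run:
```python
from h import *
from scipy.optimize import least_squares
d=np.load("pl.npz");st=np.load("w2.npz");C=d["cols"]
ls=(C[:,0]>=248)&(C[:,0]<=384); ar=(C[:,0]>=197)&(C[:,0]<=226)
def fit(zz):
    P=np.array([ray("wrist",c,zz,st) for c in C])
    def f(p):
        t=p[2];x=np.array([np.sin(t),-np.cos(t)]);y=np.array([np.cos(t),np.sin(t)])
        q=P-p[:2]; X=q@x;Y=q@y
        return np.r_[X[ls]+.033,np.hypot(X[ar],Y[ar]+.115)-.022]
    r=least_squares(f,[.59,.05,1.32],loss="soft_l1",f_scale=.001)
    t=r.x[2]; y=np.array([np.cos(t),np.sin(t)]); s=r.x[:2]-.115*y
    e=P[C[:,0]==388][0]-r.x[:2]
    print(zz,r.x[:2],np.degrees(t),"socket",s,"rms",np.sqrt(np.mean(r.fun**2)),"arc",np.sqrt(np.mean(r.fun[ls.sum():]**2)),"corner y",e@y, "lower ear in plinth",[(np.array([.5718,-.0495])-s)@np.array([np.sin(t),-np.cos(t)]),(np.array([.5718,-.0495])-s)@y])
for z in (0,.024): fit(z)
u=lambda a,b:(130+a/2.667,100+b/2.667)
a=ray("wrist",u(240,376),.054,st);b=ray("wrist",u(625,556),.054,st);print("far rim",a,b,np.degrees(np.arctan2(*(b-a)[::-1])))
```

```text
0 [0.594  0.0587] 76.74310313825099 socket [ 0.5676 -0.0533] rms 0.0003842614765313384 arc 0.000599195772307745 corner y 0.0977606290209443 lower ear in plinth [np.float64(0.0032151390251472373), np.float64(0.004634209779792064)]
0.024 [0.5889 0.062 ] 76.61435941102941 socket [ 0.5623 -0.0499] rms 0.00034827751254922623 arc 0.0005019706009991771 corner y 0.08214547945173789 lower ear in plinth [np.float64(0.009182111916302214), np.float64(0.0026008429262859493)]
far rim [ 0.6039 -0.0334] [0.6456 0.1364] 76.20480275675342
```

Run:
```python
from h import *
st=dict(tcp_pos=np.array([0.4815,0.3474,0.2351]),tool_rot=np.array([-0.1241,0.9923,-0.0002,-0.0002]))
im=cv2.imread("pics/w1.png"); h=cv2.cvtColor(im,cv2.COLOR_BGR2HSV)
m=((h[...,0]>12)&(h[...,2]>190)&(h[...,1]<150)).astype(np.uint8); m[:110]=0;m[320:]=0;m[:,:190]=0;m[:,275:]=0
m=cv2.morphologyEx(m,cv2.MORPH_CLOSE,np.ones((13,13)))
c=max(cv2.findContours(m,0,2)[0],key=cv2.contourArea); print(cv2.boundingRect(c),cv2.minAreaRect(c))
W=lambda u:ray("wrist",u,.03,st)
# side edges of the rim between rows
L=[];Rr=[]
for v in range(140,272,4):
    u=np.where(m[v])[0]; L.append(W((u[0]-.5,v)));Rr.append(W((u[-1]+.5,v)))
L=np.array(L);Rr=np.array(Rr);C=(L+Rr)/2
d=cv2.fitLine(C.astype(np.float32),cv2.DIST_HUBER,0,.001,.001).ravel()
for A in(L,Rr):
    e=cv2.fitLine(A.astype(np.float32),cv2.DIST_HUBER,0,.001,.001).ravel();print(e,np.degrees(np.arctan2(e[1],e[0])))
print("width",np.linalg.norm(L-Rr,axis=1).mean(),d,np.degrees(np.arctan2(d[1],d[0])))
ear=W((228,295)); print("ear",ear,"ear topcam",ray("top",(181.7,181.3),.03))
end=W((229,128.5));print("far end",end, "dist",np.linalg.norm(end-ear))
s=get_state(); print(s["tcp_pos"],s["tool_rot"])
```

```text
(199, 127, 56, 183) ((226.5, 218.0), (182.0, 55.0), 90.0)
[0.9818 0.19   0.5485 0.2689] 10.952106
[0.9803 0.1976 0.5123 0.3235] 11.396675
width 0.05891340196622589 [0.9807 0.1955 0.515  0.293 ] 11.275793
ear [0.6447 0.3205] ear topcam [0.6433 0.3147]
far end [0.4388 0.2808] dist 0.2097424702113063
[0.5417 0.0138 0.205 ] [-0.1232  0.9924  0.0004 -0.0006]
```

Request:
apply_moves --rows '[[85,[-12,55,0],[0,0,0]],[85,[-24,110,0],[0,0,3]],[85,[-36,165,0],[0,0,3]],[85,[-48,220,0],[0,0,3]],[85,[-60,276,0],[0,0,3]]]'

```text
time: 2.45
tcp_pos: [0.532, 0.2986, 0.2062]
tool_rot: [-0.098, 0.995, 0.001, 0.0]
contact_force: [1.4, -0.5, 0.3]
opening: 0.0848
grasp_force: 0.0
```

Request:
apply_moves --rows '[[85,[0,0,50],[0,0,0]],[85,[0,0,100],[0,0,0]],[85,[0,0,115],[0,0,0]],[85,[0,0,115],[0,0,0]]]'

```text
time: 2.95
tcp_pos: [0.5327, 0.2956, 0.0905]
tool_rot: [-0.097, 0.995, -0.0, -0.0]
contact_force: [0.1, -0.3, 0.7]
opening: 0.0847
grasp_force: 0.0
```

Run:
```python
from h import *
s=get_state(); print(s["tcp_pos"],s["tool_rot"],s["qd"]); print(tool(s,(.532,.296,.029)),2*np.degrees(np.arctan2(s["tool_rot"][1],s["tool_rot"][0]))-90)
im=camera("wrist")[:,:,::-1]; cv2.imwrite("pics/w3.png",im)
print(proj("wrist",(.645,.3187,.03),s))
```

```text
[0.5327 0.2956 0.0905] [-0.0972  0.9953 -0.     -0.0004] [ 0.0105 -0.0381  0.0057 -0.0289 -0.0001  0.0112  0.0025]
[ 0.5447  0.496  61.5435] 101.15265590007107
[280.2025 360.4672]
```

View pics/w3.png

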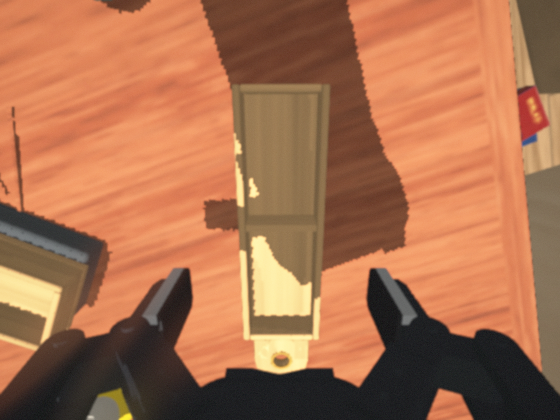

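Request:
apply_moves --rows '[[85,[0,0,45],[0,0,0]],[85,[0,0,61],[0,0,0]],[85,[0,0,61],[0,0,0]],[55,[0,0,61],[0,0,0]],[50,[0,0,61],[0,0,0]]]' --squeeze 50

```text
time: 3.62
tcp_pos: [0.534, 0.2952, 0.0309]
tool_rot: [-0.096, 0.995, 0.001, 0.001]
contact_force: [-0.9, -1.0, 12.7]
opening: 0.0516
grasp_force: 8.0
```

Request:
apply_moves --rows '[[50,[0,0,0],[0,0,0]],[50,[0,0,0],[0,0,0]]]'

```text
time: 3.88
tcp_pos: [0.5342, 0.2953, 0.0312]
tool_rot: [-0.096, 0.995, 0.001, 0.001]
contact_force: [-0.9, -0.9, 5.3]
opening: 0.05
grasp_force: 3.0
```

Run:
```python
from h import *
s=get_state(); print(s)
im=camera("wrist")[:,:,::-1]; b=camera("side")[:,:,::-1]
o=np.hstack([cv2.resize(im,(400,300)),cv2.resize(b[130:250,200:360],(400,300),interpolation=cv2.INTER_CUBIC)]); cv2.imwrite("pics/w4.png",o)
```

```text
{'time': 3.875, 'joints': array([-0.5813,  0.6196, -0.0042,  1.8041,  0.0038,  0.7152,  1.1766]), 'qd': array([-0.0003, -0.0009, -0.0006,  0.0015,  0.0002, -0.0006, -0.0013]), 'joint_efforts': array([ -0.0533, -62.0045,   1.0416, -20.6116,  -0.0106,  -0.3474,
         0.0171]), 'tcp_pos': array([0.5342, 0.2953, 0.0312]), 'tool_rot': array([-0.0965,  0.9953,  0.0006,  0.0012]), 'contact_force': array([-0.8634, -0.893 ,  5.3404]), 'wrist_torque': array([-0.1482,  0.1233, -0.018 ]), 'grasp_force': 3.017864436187665, 'opening': 0.04996098125457306}
```

View pics/w4.png

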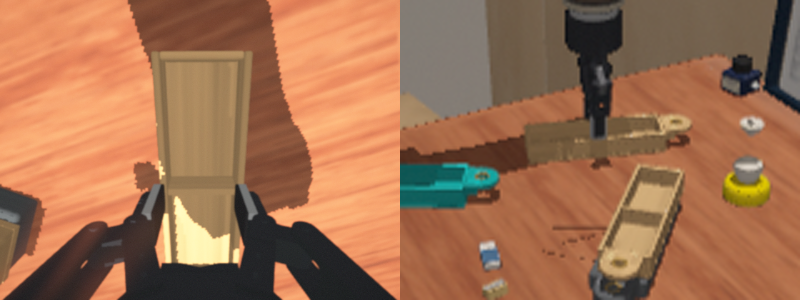

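Request:
apply_moves --rows '[[30,[0,0,0],[0,0,0]],[30,[0,0,0],[0,0,0]]]'

```text
time: 4.22
tcp_pos: [0.5364, 0.2915, 0.0333]
tool_rot: [-0.095, 0.995, -0.001, 0.002]
contact_force: [-2.3, -11.8, 24.8]
opening: 0.03
grasp_force: 12.6
```

Run:
```python
from h import *
s=get_state()
im=camera("wrist")[:,:,::-1]; b=camera("side")[:,:,::-1]
o=np.vstack([im[90:400,80:480].repeat(2,1)[:,:].copy(),]) 
w=cv2.resize(im[100:400,90:470],(400,316)); 
o=np.zeros((600,800,3),np.uint8); o[:316,:400]=w
o[:300,400:]=cv2.resize(b[40:250,200:480][:,:],(400,300))
o[316:,:]=cv2.resize(b[158:210,235:381],(800,284),interpolation=cv2.INTER_CUBIC)
cv2.imwrite("pics/w5.png",o)
for yy in(-30,-25,-15,15,25,30):
    p=s["tcp_pos"]+R.from_quat(s["tool_rot"]).apply([0,yy/1000,.0]); print(yy,[proj("wrist",np.r_[p[:2],z],s).round() for z in (.0,.014,.03)])
```

```text
-30 [array([230., 247.]), array([226., 258.]), array([221., 273.])]
-25 [array([238., 247.]), array([235., 258.]), array([231., 273.])]
-15 [array([255., 247.]), array([253., 258.]), array([250., 273.])]
15 [array([304., 247.]), array([306., 258.]), array([308., 273.])]
25 [array([320., 247.]), array([323., 258.]), array([327., 273.])]
30 [array([328., 247.]), array([332., 258.]), array([337., 273.])]
```

View pics/w5.png

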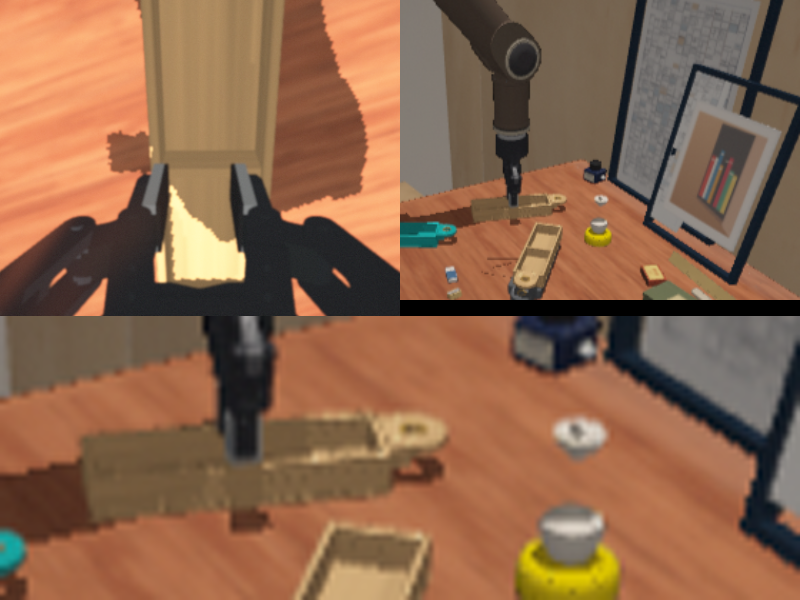

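Request:
apply_moves --rows '[[30,[0,0,-25],[0,0,0]],[85,[0,0,-62],[0,0,0]],[85,[0,0,-62],[0,0,0]],[85,[0,0,-62],[0,0,0]],[85,[0,0,-62],[0,0,0]]]'

```text
time: 4.95
tcp_pos: [0.5326, 0.2944, 0.0906]
tool_rot: [-0.097, 0.995, -0.0, -0.001]
contact_force: [-0.2, 0.2, -0.6]
opening: 0.085
grasp_force: 0.0
```

Run:
```python
from h import *
s=get_state(); print(s["time"],s["tcp_pos"],s["tool_rot"],s["contact_force"],s["opening"])
im=camera("wrist")[:,:,::-1]; cv2.imwrite("pics/w6.png",im)
a=cv2.imread("pics/w3.png"); print(np.abs(a.astype(int)-im)[80:350,200:360].mean())
T=im[340:375,255:305]; t=a[340:380,250:310]
r=cv2.matchTemplate(im[330:400,240:330],a[345:372,262:300],cv2.TM_CCOEFF_NORMED); print(cv2.minMaxLoc(r), "w3 ear would be", 262-240,345-330)
for p in [(.645,.3187,.03)]: print(proj("wrist",p,s))
r=cv2.matchTemplate(im[60:140,200:370],a[75:105,225:335],cv2.TM_CCOEFF_NORMED); print(cv2.minMaxLoc(r),25,15)
```

```text
4.95 [0.5326 0.2944 0.0906] [-0.0966  0.9953 -0.0003 -0.0006] [-0.1774  0.2095 -0.5881] 0.08499706213033424
5.322013888888889
(-0.3650466501712799, 0.961692750453949, (8, 0), (24, 15)) w3 ear would be 22 15
[281.8965 360.7989]
(-0.014463858678936958, 0.9695145487785339, (60, 0), (26, 16)) 25 15
```

Request:
apply_moves --rows '[[85,[0,1,50],[0,0,0]],[85,[0,1,66],[0,0,0]],[85,[0,1,72],[0,0,0]],[85,[0,1,72],[0,0,0]]]'

```text
time: 5.5
tcp_pos: [0.5333, 0.2958, 0.0197]
tool_rot: [-0.097, 0.995, 0.0, 0.0]
contact_force: [0.3, 0.3, 0.3]
opening: 0.0849
grasp_force: 0.0
```

Request:
apply_moves --rows '[[62,[0,0,0],[0,0,0]],[62,[0,0,0],[0,0,0]],[56,[0,0,0],[0,0,0]],[56,[0,0,0],[0,0,0]]]' --squeeze 40

```text
time: 6.0
tcp_pos: [0.5336, 0.2963, 0.0208]
tool_rot: [-0.097, 0.995, 0.001, 0.001]
contact_force: [-0.6, -0.5, 5.8]
opening: 0.0585
grasp_force: 42.7
```

Request:
apply_moves --rows '[[52,[0,0,0],[0,0,0]],[52,[0,0,-10],[0,0,0]],[52,[0,0,-50],[0,0,0]],[52,[0,0,-100],[0,0,0]],[52,[0,0,-100],[0,0,0]]]' --squeeze 60

```text
time: 6.62
tcp_pos: [0.5353, 0.2969, 0.124]
tool_rot: [-0.096, 0.995, 0.002, 0.003]
contact_force: [0.2, 0.7, -3.5]
opening: 0.0577
grasp_force: 66.0
```

Run:
```python
from h import *
s=get_state(); print(s["time"],s["tcp_pos"],s["tool_rot"],s["contact_force"],s["opening"],s["grasp_force"])
im=camera("wrist")[:,:,::-1]; cv2.imwrite("pics/w7.png",im)
# dark hole search in ear: expected tool coords of ear
Rm=R.from_quat(s["tool_rot"]).as_matrix()
for dz in (0.005,0.010,.015):
    p=s["tcp_pos"]+Rm@np.array([-.115,0,dz-.015]); print(dz,proj("wrist",p,s))
h=cv2.cvtColor(im,cv2.COLOR_BGR2HSV)
for v in range(60,420,24): print(v,"".join("%4d"%x for x in h[v,200:372:8,0]),"|","".join("%4d"%x for x in h[v,200:372:8,2]))
```

```text
6.625 [0.5353 0.2969 0.124 ] [-0.0964  0.9953  0.0018  0.0035] [ 0.1865  0.6675 -3.492 ] 0.057739154150928486 66.02727770805359
0.005 [279.0643 453.9573]
0.01 [279.0661 445.1665]
0.015 [279.0678 436.8066]
60   11  10   9   9   9  10   9   8   9   9   9   9  10  10   9   9   9   9  10  10  11  11 |  240 236 231 227 118 123 113 110 115 120 114 116 124 126 111 109 112 119 126 239 242 243
84    9  17  17  17  17  16  16  16  17  16  18  18  17  17  17  16  17  17  17  17  11  11 |  223 151 122 128 128 124 127 126 124 125 126 128 125 125 124 124 124 121 141 147 244 243
108    9  17  17  16  16  17  18  18  16  17  16  17  17  17  16  17  16  16  17  16   9  10 |  228 150 126 125 163 162 164 160 164 164 161 163 151 149 151 153 162 124 146 139 144 239
132   11  16  17  17  17  17  16  16  17  16  17  16  17  17  16  16  16  17  17  11   9   9 |  241 147 141 122 161 163 170 161 162 165 162 164 152 152 152 157 161 126 150 126 122 122
156   10  12  17  17  17  17  17  17  17  17  16  16  16  17  17  18  17  16  17   9  10   9 |  238 191 151 125 162 163 169 161 161 162 160 161 153 153 152 159 1
[... 1162 characters left out ...]
5  25  25  16  18  17  16  17  17  17  15   8  20 105 128 |   66  62 230 254 126 192 253 254 254 255 179 153 149 143 146 149 127 155 172  30  38  42
348    7   8  11  22  17  16  23  23  25  25  25  25  23  23  25  17  16  11  11 103 100 108 |   57  97 242 250 187 160 253 253 254 254 254 254 254 252 254 225 141 220 241  36  37  28
372    8 170   9  10 120 120 113  95  14  16  20  15   0 100 120 165 100  11 135 110  90 113 |   44  37 115 227  36  37  36  38  54 207 250 165  39  36  35  39  38 245  38  35  33  38
396  126 105 120 120   0 150 100 120 138  98 105  30 110 126  90 128 100 114  90 120 105 102 |   36  39  35  36  31  35  31  32  35  35  33  34  37  37  33  33  30  35  33  40  35  33
```

Request:
apply_moves --rows '[[52,[0,0,-20],[0,0,10]],[52,[0,0,-40],[0,0,20]],[52,[0,0,-60],[0,0,30]],[52,[0,0,-70],[0,0,40]],[52,[0,0,-70],[0,0,50]]]'

```text
time: 7.3
tcp_pos: [0.5324, 0.2953, 0.1887]
tool_rot: [0.336, 0.942, -0.001, -0.0]
contact_force: [-0.5, -0.5, -3.1]
opening: 0.058
grasp_force: 66.0
```

Request:
apply_moves --rows '[[52,[0,0,0],[0,0,10]],[52,[0,0,0],[0,0,20]],[52,[0,0,0],[0,0,30]],[52,[0,0,0],[0,0,40]],[52,[0,0,0],[0,0,50]]]'

```text
time: 7.92
tcp_pos: [0.5319, 0.2951, 0.1876]
tool_rot: [0.702, 0.712, -0.002, -0.0]
contact_force: [0.2, 0.5, -3.5]
opening: 0.0581
grasp_force: 66.0
```

Request:
apply_moves --rows '[[52,[0,0,0],[0,0,10]],[52,[0,0,0],[0,0,14.7]],[52,[0,0,0],[0,0,14.7]],[52,[0,0,0],[0,0,14.7]]]'

```text
time: 8.43
tcp_pos: [0.5325, 0.2954, 0.1885]
tool_rot: [0.785, 0.619, -0.001, 0.0]
contact_force: [0.7, 0.6, -2.3]
opening: 0.0581
grasp_force: 66.0
```

Run:
```python
from h import *
s=get_state(); print(s["time"],s["tcp_pos"],s["tool_rot"],s["contact_force"],s["opening"],s["grasp_force"])
print(tool(s,(.5984,.0612,.0795+.05)),2*np.degrees(np.arctan2(s["tool_rot"][1],s["tool_rot"][0]))-90)
```

```text
8.425 [0.5325 0.2954 0.1885] [ 0.7854  0.619  -0.0008  0.    ] [ 0.7027  0.627  -2.2504] 0.05805819487687388 65.98230242729187
[-212.3001  118.8527   59.1846] -13.506521576084253
```

Request:
apply_moves --rows '[[52,[-42,24,0],[0,0,0]],[52,[-85,48,0],[0,0,0]],[52,[-127,71,0],[0,0,0]],[52,[-170,95,0],[0,0,0]],[52,[-212,119,0],[0,0,0]]]'

```text
time: 9.05
tcp_pos: [0.5988, 0.06, 0.1892]
tool_rot: [0.785, 0.619, -0.0, -0.0]
contact_force: [-0.3, 0.5, -3.4]
opening: 0.0581
grasp_force: 66.0
```

Request:
apply_moves --rows '[[52,[0,0,30],[0,0,0]],[52,[0,0,60],[0,0,0]],[52,[0,0,80],[0,0,0]],[52,[0,0,90],[0,0,0]],[52,[0,0,90],[0,0,0]]]'

```text
time: 9.68
tcp_pos: [0.5984, 0.0615, 0.0989]
tool_rot: [0.786, 0.618, -0.0, -0.0]
contact_force: [0.6, 0.6, -3.2]
opening: 0.0579
grasp_force: 65.9
```

Run:
```python
from h import *
s=get_state(); print(s["time"],s["tcp_pos"],s["tool_rot"],s["contact_force"],s["opening"],s["grasp_force"])
print(tool(s,(.5984,.0612,.0745)),2*np.degrees(np.arctan2(s["tool_rot"][1],s["tool_rot"][0]))-90)
im=camera("top")[:,:,::-1]; cv2.imwrite("pics/t7.png",im); im=camera("side")[:,:,::-1]; cv2.imwrite("pics/s7.png",im)
```

```text
9.675 [0.5984 0.0615 0.0989] [ 0.7858  0.6185 -0.0005 -0.0002] [ 0.5733  0.5682 -3.1957] 0.0579324700844176 65.90725064277649
[-0.3149  0.0893 24.4456] -13.588960319800492
```

Request:
apply_moves --rows '[[52,[0,0,12],[0,0,0]],[52,[0,0,19],[0,0,0]],[52,[0,0,22],[0,0,0]],[52,[0,0,24],[0,0,0]],[52,[0,0,24],[0,0,0]]]'

```text
time: 10.4
tcp_pos: [0.5988, 0.0615, 0.0754]
tool_rot: [0.786, 0.618, 0.0, 0.0]
contact_force: [-0.5, -0.8, -3.7]
opening: 0.0582
grasp_force: 66.0
```

Request:
apply_moves --rows '[[52,[0,0,1],[0,0,0]],[52,[0,0,2],[0,0,0]],[52,[0,0,2],[0,0,0]]]'

```text
time: 10.78
tcp_pos: [0.5994, 0.0615, 0.075]
tool_rot: [0.786, 0.618, 0.001, 0.0]
contact_force: [-3.2, 0.2, 8.9]
opening: 0.0579
grasp_force: 67.3
```

Request:
apply_moves --rows '[[65,[0,0,-1],[0,0,0]],[75,[0,0,-1],[0,0,0]],[80,[0,0,-1],[0,0,0]],[80,[0,0,-30],[0,0,0]],[80,[0,0,-80],[0,0,0]]]'

```text
time: 11.4
tcp_pos: [0.5975, 0.0616, 0.1525]
tool_rot: [0.786, 0.618, -0.002, -0.001]
contact_force: [0.6, -0.2, 0.2]
opening: 0.0797
grasp_force: 0.0
```

Request:
apply_moves --rows '[[80,[-50,0,-30],[0,0,0]],[80,[-100,0,-60],[0,0,0]],[80,[-100,0,-60],[0,0,0]],[80,[-100,0,-60],[0,0,0]]]'

```text
time: 11.9
tcp_pos: [0.5752, -0.035, 0.2132]
tool_rot: [0.786, 0.618, 0.0, -0.0]
contact_force: [0.1, 0.6, -0.5]
opening: 0.0799
grasp_force: 0.0
```

Run:
```python
from h import *
s=get_state(); print(s["time"],s["tcp_pos"],s["tool_rot"],s["contact_force"],s["opening"],s["qd"])
im=camera("wrist")[:,:,::-1]; cv2.imwrite("pics/w8.png",im); np.savez("w8.npz",tcp_pos=s["tcp_pos"],tool_rot=s["tool_rot"])
s7=camera("side")[:,:,::-1]; cv2.imwrite("pics/s8.png",s7)
e=proj("wrist",(.5718,-.0495,.084),s); print("ear exp",e,"knob exp",proj("wrist",(.5574,-.2926,.133),s))
a=cv2.resize(im[60:360,100:460],(480,400),interpolation=cv2.INTER_CUBIC)
u,v=e.round().astype(int); b=cv2.resize(im[v-30:v+30,u-24:u+24],(320,400),interpolation=cv2.INTER_CUBIC)
o=np.zeros((600,800,3),np.uint8); o[:400,:480]=a;o[:400,480:]=b
o[400:600,:320]=cv2.resize(s7[190:260,250:362],(320,200),interpolation=cv2.INTER_CUBIC)
o[400:600,320:640]=cv2.resize(s7[260:330,250:362],(320,200),interpolation=cv2.INTER_CUBIC)
cv2.imwrite("pics/w8o.png",o); print(u,v)
```

```text
11.9 [ 0.5752 -0.035   0.2132] [ 0.786   0.6183  0.0003 -0.0003] [ 0.1225  0.6471 -0.4858] 0.07989614259715208 [-0.0194  0.0204 -0.0197  0.0047 -0.0003  0.0009 -0.0017]
ear exp [279.8205 215.448 ] knob exp [322.2379 453.1793]
280 215
```

View pics/w8o.png

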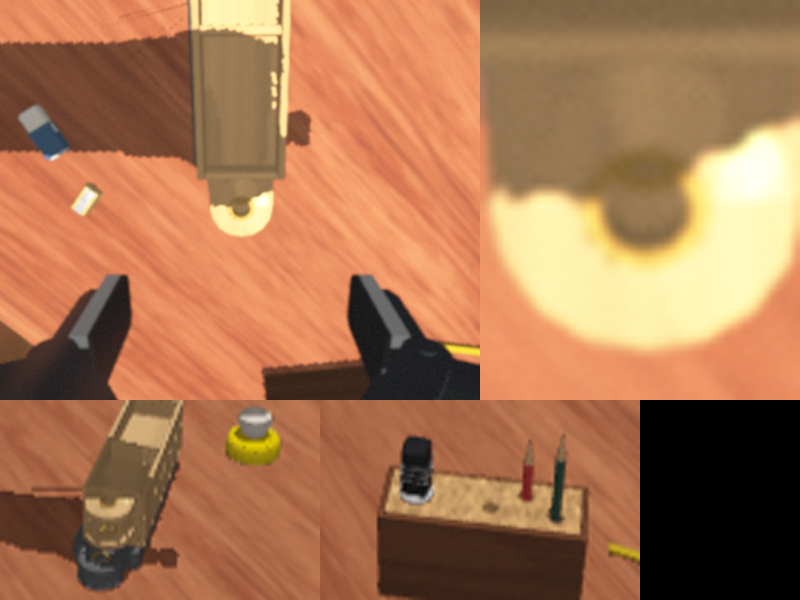

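Request:
apply_moves --rows '[[80,[-30,5,-20],[0,0,-10]],[80,[-60,10,-40],[0,0,-20]],[80,[-90,15,-47],[0,0,-30]],[80,[-140,23,-47],[0,0,-40]],[80,[-190,32,-47],[0,0,-50]]]'

```text
time: 12.62
tcp_pos: [0.5621, -0.2272, 0.2594]
tool_rot: [0.447, 0.895, 0.0, -0.001]
contact_force: [0.2, -0.4, -0.4]
opening: 0.08
grasp_force: 0.0
```

Run:
```python
from h import *
s=get_state(); print(s["time"],s["tcp_pos"],s["tool_rot"],s["joints"])
w=np.load("w8.npz"); print("top ear now",ray("wrist",(281.2,215.7),.084,w))
print("rel",tool(s,(.557,-.293,.26)))
for z in (.1,.13,.15,.17,.19): print(z,proj("side",(.65,-.295,z)),"knob",proj("side",(.5574,-.2926,z)))
```

```text
12.625 [ 0.5621 -0.2272  0.2594] [ 0.4469  0.8946  0.0001 -0.0007] [-0.0195  0.3762  0.4389  1.6356 -0.1708  1.1692  1.1039]
top ear now [ 0.5732 -0.0497]
rel [-49.5532 -43.5586  -0.6235]
0.1 [322.9803 287.4392] knob [278.514  285.5747]
0.13 [323.7923 276.5195] knob [278.4718 274.7015]
0.15 [324.3513 269.0034] knob [278.4427 267.2193]
0.17 [324.9249 261.2897] knob [278.4128 259.5418]
0.19 [325.5138 253.3704] knob [278.3822 251.6614]
```

Request:
apply_moves --rows '[[80,[-10,-9,0],[0,0,-10]],[80,[-20,-18,0],[0,0,-20]],[80,[-30,-27,0],[0,0,-30]],[80,[-40,-36,0],[0,0,-40]],[80,[-49,-44,0],[0,0,-49.5]]]'

```text
time: 13.25
tcp_pos: [0.5557, -0.2923, 0.259]
tool_rot: [0.032, 0.999, 0.001, -0.001]
contact_force: [0.7, -0.7, -0.2]
opening: 0.0799
grasp_force: 0.0
```

Request:
apply_moves --rows '[[80,[0,0,0],[0,0,0]],[80,[0,0,0],[0,0,0]]]'

```text
time: 13.5
tcp_pos: [0.5556, -0.292, 0.2596]
tool_rot: [0.037, 0.999, 0.0, -0.0]
contact_force: [-0.5, 0.1, 0.2]
opening: 0.0802
grasp_force: 0.0
```

```bash
cat > knob.py <<'E'
from h import *
s=get_state(); print(s["time"],s["tcp_pos"],s["tool_rot"],s["qd"])
im=camera("wrist")[:,:,::-1].copy(); cv2.imwrite("pics/k_%.2f.png"%s["time"],im); sd=camera("side")[:,:,::-1].copy(); cv2.imwrite("pics/ks.png",sd)
def blobs(g,roi):
    m=np.zeros(g.shape[:2],np.uint8); a,b,c,d=roi; x=g[a:b,c:d].max(2)<62; m[a:b,c:d]=x
    n,l,st,c=cv2.connectedComponentsWithStats(m)
    for i in range(1,n):
        if st[i,4]>25:
            q=cv2.findContours((l==i).astype(np.uint8),0,2)[0]; print(st[i],c[i].round(1),cv2.minAreaRect(max(q,key=cv2.contourArea)))
print("exp",proj("wrist",(.557,-.293,.133),s)); blobs(im,(60,290,150,410)); print("side"); blobs(sd,(250,320,255,350))
E
python3 knob.py
```

```text
13.5 [ 0.5556 -0.292   0.2596] [ 0.0371  0.9993  0.0005 -0.0005] [-0.0062 -0.0063  0.0017  0.0014  0.0022  0.0004  0.013 ]
exp [278.1216 203.0914]
[260 163  39  13 275] [281.8 169.2] ((279.0, 169.0), (12.0, 38.0), 90.0)
[266 192  20  29 480] [275.6 206.2] ((275.8513488769531, 205.89190673828125), (18.412687301635742, 27.783430099487305), 9.462322235107422)
[178 267  19  23 261] [189.2 280.8] ((187.0, 278.0), (18.0, 22.0), -0.0)
[362 267  19  23 271] [369.3 280.5] ((371.0, 278.0), (22.0, 18.0), 90.0)
[263 279   5  11  41] [264.5 283.6] ((265.0, 284.0), (10.0, 4.0), 90.0)
[388 278  14  12  77] [394.6 284.1] ((394.4999694824219, 283.4999694824219), (16.36365509033203, 5.8243513107299805), 56.30992889404297)
side
[278 250  15   6  62] [284.6 252. ] ((285.0, 252.5), (5.0, 14.0), 90.0)
[278 273  12  21 189] [283.1 282.7] ((283.6829833984375, 282.8536376953125), (11.0431547164917, 19.877676010131836), 6.34019136428833)
[270 283  10  24  78] [273.6 298.6] ((274.5, 294.5), (9.0, 23.0), 0.0)
[331 282   5  20  52] [332.7 291.7] ((332.71368408203125, 291.4698486328125), (2.564777135848999, 19.314342498779297), 6.009005546569824)
[270 307  31  13 142] [278.3 315.1] ((285.0, 313.0), (30.0, 12.0), 0.0)
[308 306  14   6  29] [315.3 308.6] ((314.4896545410156, 308.6241455078125), (13.37032413482666, 4.152274131774902), 4.763640880584717)
[322 314  16   6  34] [329.  316.9] ((329.19873046875, 317.25982666015625), (15.132743835449219, 4.559648036956787), 7.594643592834473)
```

Run:
```python
from h import *
im=cv2.imread("pics/k_13.50.png"); g=im.max(2); sat=im.max(2).astype(int)-im.min(2)
print("max"); 
for v in range(182,236,2): print(v," ".join("%3d"%x for x in g[v,254:302:2]),"|"," ".join("%3d"%x for x in sat[v,254:302:2]))
```

```text
max
182  81 135 149 153 151 144 141 138 135 149 164 175 174 160 135 126 131 138 135 137 143 142  98  70 |  44  69  75  79  78  75  72  71  69  77  84  86  90  82  69  63  66  70  66  69  73  73  52  40
184  87 132 140 144 137 130 131 132 133 149 166 180 174 157 133 118 124 131 132 132 144 149  97  72 |  47  67  71  74  70  66  68  67  69  78  86  89  90  82  69  59  63  68  66  67  75  78  53  42
186  81 116 132 133 129 121 125 131 137 146 147 157 156 148 131 117 119 125 128 136 147 147  94  73 |  42  59  68  69  65  63  63  66  67  62  51  62  68  71  64  59  60  64  66  68  77  76  50  39
188  81 118 136 140 130 122 124 131 135 139 137 140 135 135 132 123 120 125 143 153 160 146  86  73 |  45  62  68  71  68  64  65  52  28  13   7   8  10  19  44  61  61  65  74  77  82  75  46  40
190  83 128 143 149 146 129 124 116 108 110 114 127 132 134 132 131 132 136 151 161 163 144  83  73 |  45  67  72  75  75  63  48  18   3   3   4   3   1   4   9  34  62  67  77  84  85  73  44  41
192  91 147 174 222 227 150 122  82  47  34  46  55  66  73  91 116 142 149 154 157 157 135  81  85 |  48 
[... 3549 characters left out ...]
 158 225 | 123 108 113 109 113 112 112 105 100 106 115 113 106 104 110 114 116 118 112 104 124  86  95 136
230 248 255 254 250 247 248 250 253 254 254 254 254 254 252 245 239 245 252 254 255 237 148 145 224 | 125  97 108 114 117 116 116 109 101 100 102 101 104 115 119 118 119 112 101  96 125  86  85 136
232 245 255 255 254 252 248 249 252 254 255 255 255 255 254 250 245 249 252 253 255 224 145 140 221 | 124  93  95 104 112 116 116 112 102  96  91  90  96 105 117 118 117 111 105 105 122  85  84 134
234 232 255 255 255 254 253 252 254 254 254 254 255 254 254 254 254 254 254 254 253 196 143 135 218 | 122 104  92  91 102 112 111 102  97  98  97  99  96  98 101 102 102 102 103 112 109  83  82 132
```

Run:
```python
from h import *
s=dict(tcp_pos=np.array([.5556,-.292,.2596]),tool_rot=np.array([.0371,.9993,.0005,-.0005]))
print("knob top",ray("wrist",(275,209.5),.133,s),"collar",ray("wrist",(276.3,200),.089,s))
# two-view: side px of knob blob centre (283.5,282.8)
for z in(.1,.11,.12):print(z,ray("side",(283.5,282.8),z))
c=[ray("wrist",p,.133,s) for p in[(267.2,200.5),(265.2,218),(282.3,220.5),(284.5,202)]];print(np.array(c))
for a,b in((0,1),(1,2),(2,3),(3,0)): d=c[b]-c[a];print(np.degrees(np.arctan2(d[1],d[0])),np.linalg.norm(d))
```

```text
knob top [ 0.5629 -0.2962] collar [ 0.5675 -0.2958]
0.1 [ 0.5677 -0.2838]
0.11 [ 0.5679 -0.2947]
0.12 [ 0.5681 -0.3055]
[[ 0.5539 -0.3025]
 [ 0.5704 -0.3058]
 [ 0.574  -0.2904]
 [ 0.5564 -0.2872]]
-11.190358728182234 0.016848837891148116
76.84032980315168 0.01581723704942675
169.5806358395526 0.017863259090637518
-99.46379560224068 0.015574598105450262
```

Request:
apply_moves --rows '[[80,[-10.5,-3,30],[0,0,6]],[80,[-10.5,-3,70],[0,0,6]],[80,[-10.5,-3,110],[0,0,6]],[80,[-10.5,-3,140],[0,0,6]],[80,[-10.5,-3,140],[0,0,6]]]'

```text
time: 14.22
tcp_pos: [0.5643, -0.2955, 0.1181]
tool_rot: [0.088, 0.996, 0.001, -0.002]
contact_force: [0.1, 0.3, 0.0]
opening: 0.08
grasp_force: 0.0
```

Request:
apply_moves --rows '[[40,[0,0,0],[0,0,0]],[30,[0,0,0],[0,0,0]],[24,[0,0,0],[0,0,0]],[18,[0,0,0],[0,0,0]],[14,[0,0,0],[0,0,0]]]' --squeeze 40

```text
time: 14.85
tcp_pos: [0.5659, -0.2971, 0.1215]
tool_rot: [0.088, 0.996, -0.0, 0.001]
contact_force: [-1.0, 0.7, 5.3]
opening: 0.0191
grasp_force: 39.1
```

Request:
apply_moves --rows '[[14,[0,0,-2],[0,0,0]],[14,[0,0,-2],[0,0,0]],[14,[0,0,-2],[0,0,0]]]' --squeeze 80

```text
time: 15.22
tcp_pos: [0.5652, -0.297, 0.1221]
tool_rot: [0.088, 0.996, 0.0, -0.0]
contact_force: [-0.1, -0.0, -0.8]
opening: 0.0181
grasp_force: 78.1
```

Request:
apply_moves --rows '[[14,[0,0,-20],[0,0,0]],[14,[0,0,-45],[0,0,0]],[14,[0,0,-75],[0,0,0]],[14,[0,0,-110],[0,0,0]],[14,[0,0,-130],[0,0,0]]]'

```text
time: 15.85
tcp_pos: [0.5658, -0.2974, 0.2541]
tool_rot: [0.088, 0.996, -0.0, 0.001]
contact_force: [0.1, 0.4, -0.5]
opening: 0.0178
grasp_force: 78.6
```

Request:
apply_moves --rows '[[14,[0,0,0],[0,0,0]],[14,[0,0,0],[0,0,0]]]'

```text
time: 16.1
tcp_pos: [0.5649, -0.2967, 0.2511]
tool_rot: [0.088, 0.996, 0.0, -0.001]
contact_force: [0.6, 0.2, -1.1]
opening: 0.0179
grasp_force: 78.6
```

```bash
cat > pin.py <<'E'
from h import *
s=get_state(); print(s["time"],s["tcp_pos"],s["tool_rot"],s["contact_force"],s["opening"])
t="%.2f"%s["time"]; P={}
for n in("side","top"): P[n]=camera(n)[:,:,::-1].copy(); cv2.imwrite(f"pics/{n}_{t}.png",P[n])
for dz in (.1145,.0365,.0105):
    p=s["tcp_pos"]-[0,0,dz]; print(dz,"side",proj("side",p),"top",proj("top",p))
u,v=proj("side",s["tcp_pos"]-[0,0,.075]).round().astype(int)
g=P["side"].astype(int)
for r in range(v-26,v+30,3): print(r,u-12," ".join("%3d,%3d"%(g[r,c].max(),g[r,c].max()-g[r,c].min()) for c in range(u-12,u+13,2)))
E
python3 pin.py
```

```text
16.1 [ 0.5649 -0.2967  0.2511] [ 0.0881  0.9961  0.0003 -0.0008] [ 0.5882  0.2445 -1.0984] 0.017883053611005555
0.1145 side [282.086  273.7051] top [383.6821 202.2233]
0.0365 side [282.1574 243.0542] top [391.0421 196.2032]
0.0105 side [282.183  232.1068] top [393.7258 194.008 ]
233 270 176,103 137, 81 185,101 156, 70  90,  2  78,  2  71,  3  88,  2  87,  1  45,  6 113, 56 117, 54 109, 51
236 270 178,104 174,100 184,104 178, 96  36,  0  25,  2  23,  1  29,  1  40,  1  30,  7 108, 59 120, 56 128, 60
239 270 176,102 182,105 177,101  93,  2  18,  1  21,  2  22,  2  21,  1  23,  2  45, 12 144, 66 192, 82 122, 57
242 270 170,101 175,103 178,101  68,  1  47,  2  29,  3  20,  4  24,  3  22,  2 102,  4  74, 22  50,  1  49,  1
245 270 171,104 168,101 174,103  97, 37 102,  1 106,  5 105,  3 105,  3 107,  6  79,  2  50,  2  49,  1  48,  1
248 270 176,102 172,103 169,101 172,102  56,  2  91,  2 108,  4 108,  4  70,  1  71,  1  52,  0  48,  1  54,  6
251 270 184,104 179,104 174,102 167,100  50,  2  75,  2 108,  4 108,  5  60,  1  58,  1  55,  1  51,  4 104, 63
254 270 182,103 184,104 181,103 178,
[... 607 characters left out ...]
, 99 171,102 174,103 174,101
272 270 174,103 176,103 181,103 181,102 180,103 169, 96 107,  4 116, 19 173,101 168, 99 172,102 166, 99 172,102
275 270 176,103 173,102 174,101 182,103 181,104 178,103 172,103 174,103 177,104 175,101 167, 98 177,104 164, 98
278 270 174,102 176,104 179,105 178,105 183,104 182,103 176,101 172,101 169,100 177,102 179,103 165, 98 178,102
281 270  89, 54 163, 97 166, 96 178,105 179,104 183,103 183,104 176,103 171,101 171,100 179,103 177,103 172,101
284 270  88, 52  85, 51  54, 33  88, 49  90, 48  83, 47  71, 40  89, 53 112, 68 133, 80 156, 94 158, 93 162, 97
287 270  86, 53  85, 51  56, 31 100, 53  95, 51 110, 58  99, 52  99, 53 115, 61 104, 54 100, 53 107, 56 123, 65
```

Request:
apply_moves --rows '[[14,[7,49,0],[0,0,0]],[14,[15,98,0],[0,0,0]],[14,[22,147,0],[0,0,0]],[14,[29,196,0],[0,0,0]],[14,[36.6,244.4,0],[0,0,0]]]'

```text
time: 16.82
tcp_pos: [0.5719, -0.0484, 0.2515]
tool_rot: [0.088, 0.996, -0.0, -0.001]
contact_force: [1.6, -1.1, -0.6]
opening: 0.0177
grasp_force: 78.6
```

Request:
apply_moves --rows '[[14,[0,0,20],[0,0,0]],[14,[0,0,33],[0,0,0]],[14,[0,0,40],[0,0,0]],[14,[0,0,40],[0,0,0]]]'

```text
time: 17.32
tcp_pos: [0.572, -0.0509, 0.2118]
tool_rot: [0.089, 0.996, -0.0, -0.001]
contact_force: [-0.1, -0.4, -0.2]
opening: 0.0176
grasp_force: 78.7
```

```bash
cat > al.py <<'E'
from h import *
s=get_state(); print(s["time"],s["tcp_pos"],s["tool_rot"],s["contact_force"]); print("tool to ear", tool(s,(.5717,-.0497,.2)))
print("tip z",s["tcp_pos"][2]-.1145)
sd=camera("side")[:,:,::-1].copy(); cv2.imwrite("pics/al_%.2f.png"%s["time"],sd)
p=s["tcp_pos"]-[0,0,.1145]; print("tip",proj("side",p),"ear",proj("side",(.5727,-.0497,.084)))
u,v=proj("side",p).round().astype(int); g=sd.astype(int)
for r in range(v-14,v+26,2): print(r,u-14," ".join("%3d,%3d"%(g[r,c].max(),g[r,c].max()-g[r,c].min()) for c in range(u-14,u+15,2)))
E
python3 al.py
```

```text
17.325 [ 0.572  -0.0509  0.2118] [ 0.0889  0.996  -0.0002 -0.0006] [-0.0898 -0.4489 -0.2088]
tool to ear [ 0.5095  1.1604 11.7822]
tip z 0.09728209962210548
tip [287.1306 221.9565] ear [287.3571 225.8777]
208 273 182,103 178,102 176,102 169, 99 174,100 168,101 116, 57 104,  4 102,  5 126, 59 126, 58 126, 58 126, 59 120, 56 127, 59
210 273 184,105 181,104 180,103 177,102 164, 96 163, 96 105, 48 104,  4 102,  6 151, 69 142, 66 132, 62 126, 58 126, 59 121, 56
212 273 180,104 182,103 182,104 181,103 176,101 117, 60  98, 44 105,  5 108, 11 192, 83 205, 85 206, 86 192, 81 190, 82 155, 71
214 273 170,100 180,104 184,103 182,104 172, 98 106, 49  99, 44 104,  4 102,  6 109, 52 109, 51 109, 52 189, 81 188, 82 197, 83
216 273 174,100 168,100 177,103 185,106 120, 61  96, 45  98, 43 104,  4 102,  7 108, 52 109, 51 107, 51 108, 52 104, 49 122, 52
218 273 179,103 175,100 167, 99 168, 97 106, 50  98, 46 100, 42 105,  5 102,  6 109, 51 108, 51 107, 51 107, 51 103, 49 186, 81
220 273 147, 88 153, 87 153, 87 126, 63 106, 50 105, 49 106, 49 104,  4 101,  8 108, 51 108, 52 107, 51 105, 49 101, 48 200, 83
[... 964 characters left out ...]
, 60 103, 59 115, 54 115, 54 141, 65 113, 53 114, 55 134, 63
238 273  87, 52  84, 46  48,  2  74, 23 111, 52 108, 51 108, 51 109, 52 113, 53 120, 56 205, 84 117, 56 113, 54 112, 53  79, 30
240 273  91, 54  64, 24  53,  2  48,  2  72, 22 107, 50 115, 54 121, 56 181, 78 125, 57 116, 54  96, 43 109, 49 100, 46  59, 17
242 273  86, 52  65, 25  50,  1  47,  1  48,  2  56,  9  71, 25  77, 26  73, 21  59,  9  49,  2  49,  1  50,  1  45,  2  95, 55
244 273  86, 51  75, 37  58,  1  47,  1  47,  1  66, 23  51,  0  77, 38  48,  3  47,  1  46,  1  50,  1  50,  2  47,  4 136, 82
246 273  82, 49  85, 51  70,  2  49,  2  46,  1  65, 22  61, 16  75, 33  48,  1  48,  2  44,  0  51,  2  50,  1  70, 29 182,104
```

Request:
apply_moves --rows '[[14,[0.5,1,4],[0,0,0]],[14,[0.5,1,9],[0,0,0]],[14,[0.5,1,12],[0,0,0]],[14,[0.5,1,14],[0,0,0]],[14,[0.5,1,15],[0,0,0]]]'

```text
time: 18.0
tcp_pos: [0.572, -0.049, 0.1973]
tool_rot: [0.088, 0.996, -0.0, -0.0]
contact_force: [0.1, 1.1, -0.6]
opening: 0.0182
grasp_force: 78.7
```

Request:
apply_moves --rows '[[14,[0,0,1],[0,0,0]],[14,[0,0,2],[0,0,0]],[14,[0,0,2],[0,0,0]]]'

```text
time: 18.38
tcp_pos: [0.572, -0.049, 0.1953]
tool_rot: [0.088, 0.996, 0.0, -0.0]
contact_force: [0.3, 0.0, -1.0]
opening: 0.0178
grasp_force: 78.7
```

Request:
apply_moves --rows '[[14,[0,0,1],[0,0,0]],[14,[0,0,2],[0,0,0]],[14,[0,0,3],[0,0,0]],[14,[0,0,4],[0,0,0]],[14,[0,0,4],[0,0,0]]]'

```text
time: 19.0
tcp_pos: [0.572, -0.0493, 0.1913]
tool_rot: [0.088, 0.996, -0.0, -0.0]
contact_force: [-0.3, -1.6, 0.2]
opening: 0.0178
grasp_force: 78.8
```

Request:
apply_moves --rows '[[14,[0,0,1],[0,0,0]],[14,[0,0,2],[0,0,0]],[14,[0,0,3],[0,0,0]],[14,[0,0,4],[0,0,0]],[14,[0,0,4],[0,0,0]]]'

```text
time: 19.62
tcp_pos: [0.5719, -0.0491, 0.1872]
tool_rot: [0.088, 0.996, -0.0, -0.0]
contact_force: [0.3, -1.6, -0.1]
opening: 0.0183
grasp_force: 78.8
```

Request:
apply_moves --rows '[[14,[0,0,3],[0,0,0]],[14,[0,0,6],[0,0,0]],[14,[0,0,9],[0,0,0]],[14,[0,0,12],[0,0,0]],[14,[0,0,14],[0,0,0]]]'

```text
time: 20.25
tcp_pos: [0.572, -0.049, 0.1731]
tool_rot: [0.088, 0.996, -0.0, -0.0]
contact_force: [-0.5, -3.3, 1.6]
opening: 0.018
grasp_force: 79.0
```

Request:
apply_moves --rows '[[14,[0,0,1.5],[0,0,0]],[14,[0,0,3],[0,0,0]],[14,[0,0,4.5],[0,0,0]],[14,[0,0,6],[0,0,0]],[14,[0,0,6],[0,0,0]]]'

```text
time: 20.88
tcp_pos: [0.572, -0.0487, 0.1672]
tool_rot: [0.088, 0.996, 0.0, -0.0]
contact_force: [-0.4, -2.5, -0.4]
opening: 0.0181
grasp_force: 78.7
```

Request:
apply_moves --rows '[[14,[0,-0.5,1],[0,0,0]],[14,[0,-0.5,2],[0,0,0]],[14,[0,-0.5,3],[0,0,0]],[14,[0,-0.5,4],[0,0,0]],[14,[0,-0.5,4],[0,0,0]]]'

```text
time: 21.5
tcp_pos: [0.5719, -0.049, 0.1632]
tool_rot: [0.088, 0.996, 0.0, -0.0]
contact_force: [-0.3, -0.5, -0.8]
opening: 0.0176
grasp_force: 78.6
```

Request:
apply_moves --rows '[[14,[0,0,1],[0,0,0]],[14,[0,0,2],[0,0,0]],[14,[0,0,3],[0,0,0]],[14,[0,0,4],[0,0,0]],[14,[0,0,4],[0,0,0]]]'

```text
time: 22.12
tcp_pos: [0.5719, -0.0496, 0.1593]
tool_rot: [0.088, 0.996, -0.0, -0.0]
contact_force: [0.1, -0.6, -1.2]
opening: 0.0178
grasp_force: 78.7
```

Request:
apply_moves --rows '[[14,[0,0,4],[0,0,0]],[14,[0,0,8],[0,0,0]],[14,[0,0,12],[0,0,0]],[14,[0,0,15],[0,0,0]],[14,[0,0,15],[0,0,0]]]'

```text
time: 22.75
tcp_pos: [0.5717, -0.0495, 0.144]
tool_rot: [0.088, 0.996, -0.0, -0.0]
contact_force: [-0.9, -0.6, -1.8]
opening: 0.0182
grasp_force: 78.6
```

Request:
apply_moves --rows '[[14,[0.9,-1.1,0],[0,0,0]],[14,[1.8,-2.2,0],[0,0,0]],[14,[2.7,-3.3,0],[0,0,0]],[14,[3.5,-4.4,0],[0,0,0]],[14,[3.5,-4.4,0],[0,0,0]]]'

```text
time: 23.38
tcp_pos: [0.5687, -0.0524, 0.1448]
tool_rot: [0.088, 0.996, 0.001, 0.001]
contact_force: [4.4, 2.2, -3.2]
opening: 0.018
grasp_force: 78.5
```

Request:
apply_moves --rows '[[14,[0.8,-1.1,0],[0,0,0]],[14,[0.8,-1.1,2],[0,0,0]],[14,[0.8,-1.1,4],[0,0,0]],[14,[0.8,-1.1,5],[0,0,0]],[14,[0.8,-1.1,5],[0,0,0]]]'

```text
time: 24.0
tcp_pos: [0.5682, -0.0536, 0.1403]
tool_rot: [0.088, 0.996, 0.0, 0.002]
contact_force: [4.5, 3.2, 1.1]
opening: 0.0177
grasp_force: 79.2
```

Request:
apply_moves --rows '[[14,[0,0,1],[0,0,0]],[14,[0,0,2],[0,0,0]],[14,[0,0,3],[0,0,0]],[14,[0,0,3],[0,0,0]]]'

```text
time: 24.5
tcp_pos: [0.5686, -0.0536, 0.138]
tool_rot: [0.088, 0.996, 0.001, 0.002]
contact_force: [4.0, 3.0, 7.3]
opening: 0.0179
grasp_force: 80.1
```

Request:
apply_moves --rows '[[14,[0.5,-0.5,0],[0,0,0]],[14,[1,-1,0],[0,0,0]],[14,[1.5,-1.5,0],[0,0,0]],[14,[1.5,-1.5,0],[0,0,0]]]'

```text
time: 25.0
tcp_pos: [0.5674, -0.0542, 0.1381]
tool_rot: [0.088, 0.996, 0.001, 0.003]
contact_force: [4.9, 4.4, 5.6]
opening: 0.0178
grasp_force: 79.7
```

```bash
cat > tip.py <<'E'
from h import *
s=get_state(); Rm=R.from_quat(s["tool_rot"]); print(s["time"],s["tcp_pos"],"tip",s["tcp_pos"]+Rm.apply([0,0,.1145]),"F",s["contact_force"],"M",s["wrist_torque"],"tz",Rm.apply([0,0,1]))
print("tool F",Rm.inv().apply(s["contact_force"]), "to socket (tool)",Rm.inv().apply(np.array([.5676,-.0533,0])-s["tcp_pos"]-Rm.apply([0,0,.1145]))*1000)
E
python3 tip.py
```

```text
25.0 [ 0.5674 -0.0542  0.1381] tip [ 0.5681 -0.054   0.0236] F [4.9391 4.3906 5.5677] M [ 1.3792 -1.6393  0.0052] tz [ 0.0056  0.0013 -1.    ]
tool F [-4.1242  5.1995 -5.5342] to socket (tool) [ 0.7179  0.5968 23.5946]
```

Request:
apply_moves --rows '[[14,[0.5,0,0],[0,0,0]],[14,[1,0.3,0],[0,0,0]],[14,[1.5,0.6,0],[0,0,0]],[14,[2,1,0],[0,0,0]],[14,[2,1,0],[0,0,0]]]'

```text
time: 25.62
tcp_pos: [0.5661, -0.0536, 0.1381]
tool_rot: [0.088, 0.996, 0.0, 0.003]
contact_force: [6.3, 2.0, 4.0]
opening: 0.0184
grasp_force: 79.5
```

```bash
python3 tip.py
```

```text
25.625 [ 0.5661 -0.0536  0.1381] tip [ 0.5669 -0.0536  0.0236] F [6.3136 1.9691 4.0466] M [ 0.8207 -2.1159  0.0505] tz [ 0.0067  0.0004 -1.    ]
tool F [-5.8971  3.051  -4.0037] to socket (tool) [-0.4883  0.3445 23.6208]
```

Request:
apply_moves --rows '[[14,[0,0,1],[0,0,0]],[14,[0,0,1],[0,0,0]],[14,[0,0,1],[0,0,0]]]'

```text
time: 26.0
tcp_pos: [0.5664, -0.0537, 0.1378]
tool_rot: [0.088, 0.996, 0.001, 0.004]
contact_force: [5.2, 2.3, 9.9]
opening: 0.0182
grasp_force: 80.3
```

```bash
python3 tip.py
python3 - <<'E'
from h import *
# side-view look at the pin between ears and the trays: numeric edges
s=get_state(); g=camera("side")[:,:,::-1].astype(int); cv2.imwrite("pics/sd_a.png",g.astype(np.uint8))
for z in (.0236,.06,.084,.1):
    print(z,proj("side",(s["tcp_pos"][0],s["tcp_pos"][1],z)))
for r in range(200,240,2): print(r," ".join("%3d,%3d"%(g[r,c].max(),g[r,c].max()-g[r,c].min()) for c in range(270,306,2)))
E
```

```text
26.0 [ 0.5664 -0.0537  0.1378] tip [ 0.5673 -0.0536  0.0233] F [5.1585 2.3179 9.871 ] M [ 0.8825 -1.7977  0.0504] tz [ 0.0074  0.0005 -1.    ]
tool F [-4.7432  3.2044 -9.8313] to socket (tool) [-0.0998  0.3314 23.2807]
0.0236 [284.8189 245.0664]
0.06 [284.8922 234.1288]
0.084 [284.9419 226.7003]
0.1 [284.9757 221.6485]
200 172,101 172,100 166,100 160, 97  28,  2  33,  3  33,  2  30,  2  29,  3  28,  3  48,  6 116, 54 210, 87 211, 86 209, 86 210, 88 210, 87 205, 85
202 176,101 173,101 177,101 167, 99  83, 47  60, 15  30,  2  28,  4  27,  2  69,  0  47,  6 161, 74 210, 87 211, 87 210, 87 210, 87 209, 86 200, 84
204 178,102 180,104 173,101 177,102 171,101 114, 29  28,  2  30,  3  35,  1  91,  3  62, 16 199, 83 207, 87 209, 86 209, 86 209, 86 206, 85 199, 84
206 182,104 181,104 179,102 172,100 178,101 116, 29  30,  3  28,  3  35,  2  92,  3  52, 14 128, 60 127, 59 138, 64 144, 67 178, 79 191, 82 193, 82
208 180,103 183,104 180,104 180,104 168, 99 118, 29  29,  2  29,  2  34,  1  91,  2  60, 22 127, 59 127, 59 127, 59 119, 55 129, 60 130, 61 148, 68
210 178,103 183,105 183,104 181,105 184
[... 1480 characters left out ...]
, 49 108, 49 112, 52 111, 51 141, 66 153, 70 141, 64 177, 78 107, 50 114, 54 120, 56 143, 65 104, 49  55,  9
232  89, 52  92, 52  92, 55  90, 53  91, 50 102, 48 111, 53 114, 54 125, 54 131, 58 130, 61 112, 53 107, 50 113, 53 119, 56 148, 68 101, 47  76, 32
234  86, 51  92, 54  94, 55  92, 55  71, 24 107, 51 108, 52 106, 48 106,  4 101,  7 113, 55 108, 51 108, 51 109, 51 109, 51 101, 47  80, 30  93, 53
236  89, 55  86, 52  93, 53  89, 49  65, 15 106, 50 108, 50 102, 51 105, 13 102, 15 108, 58 113, 53 112, 53 106, 49 119, 56 100, 47  64, 16 167, 98
238  88, 54  90, 53  87, 52  53,  8  61, 12 109, 51 109, 51 107, 51 110, 52 114, 53 118, 56 163, 74 115, 55 115, 54 110, 53 108, 50  83, 38 178,102
```

Request:
apply_moves --rows '[[14,[0,0,-3],[0,0,0]],[14,[1,0,-3],[0,0,0]],[14,[2,0,-3],[0,0,0]],[14,[2,0,-1],[0,0,0]],[14,[2,0,0],[0,0,0]]]'

```text
time: 26.68
tcp_pos: [0.5628, -0.0531, 0.1363]
tool_rot: [0.088, 0.996, 0.0, 0.002]
contact_force: [4.7, 4.0, 2.5]
opening: 0.0179
grasp_force: 79.3
```

```bash
python3 tip.py
```

```text
26.675 [ 0.5628 -0.0531  0.1363] tip [ 0.5632 -0.053   0.0218] F [4.6778 4.022  2.4963] M [ 0.9222 -1.3401  0.0242] tz [ 0.0035  0.0006 -1.    ]
tool F [-3.9092  4.7821 -2.4774] to socket (tool) [-4.3424  0.4621 21.858 ]
```

Request:
apply_moves --rows '[[14,[0,0,1],[0,0,0]],[14,[0,0,2],[0,0,0]],[14,[0,0,3],[0,0,0]],[14,[0,0,3],[0,0,0]]]'

```text
time: 27.18
tcp_pos: [0.5627, -0.0531, 0.1333]
tool_rot: [0.088, 0.996, 0.0, 0.002]
contact_force: [4.2, 3.6, 2.0]
opening: 0.0175
grasp_force: 79.2
```

```bash
python3 tip.py
```

```text
27.175 [ 0.5627 -0.0531  0.1333] tip [ 0.5631 -0.053   0.0188] F [4.1725 3.6146 1.9665] M [ 0.8712 -1.4193 -0.0372] tz [ 0.0033  0.0006 -1.    ]
tool F [-3.4811  4.2919 -1.9504] to socket (tool) [-4.3942  0.4955 18.7814]
```

Request:
apply_moves --rows '[[14,[-0.3,0.2,1],[0,0,0]],[14,[-0.6,0.4,2],[0,0,0]],[14,[-0.6,0.6,3],[0,0,0]],[14,[-0.6,0.6,4],[0,0,0]],[14,[-0.6,0.6,4],[0,0,0]]]'

```text
time: 27.8
tcp_pos: [0.5627, -0.0533, 0.1287]
tool_rot: [0.088, 0.996, -0.0, 0.001]
contact_force: [5.1, 2.6, 2.3]
opening: 0.0178
grasp_force: 79.4
```

```bash
python3 tip.py
```

```text
27.8 [ 0.5627 -0.0533  0.1287] tip [ 0.5629 -0.0533  0.0142] F [5.0584 2.582  2.2671] M [ 0.565  -1.5362  0.0591] tz [ 0.0017 -0.0002 -1.    ]
tool F [-4.5297  3.4312 -2.2589] to socket (tool) [-4.606   0.86   14.2108]
```

Request:
apply_moves --rows '[[14,[-0.4,0.2,1],[0,0,0]],[14,[-0.7,0.4,2],[0,0,0]],[14,[-0.7,0.4,3],[0,0,0]],[14,[-0.7,0.4,4],[0,0,0]],[14,[-0.7,0.4,5],[0,0,0]]]'

```text
time: 28.42
tcp_pos: [0.563, -0.0531, 0.1235]
tool_rot: [0.088, 0.996, -0.0, 0.0]
contact_force: [4.9, 1.7, 4.0]
opening: 0.0177
grasp_force: 79.4
```

```bash
python3 tip.py
```

```text
28.425 [ 0.563  -0.0531  0.1235] tip [ 0.5631 -0.0531  0.009 ] F [4.8681 1.6553 4.0082] M [ 0.2392 -1.4734 -0.0251] tz [ 0.0007 -0.0002 -1.    ]
tool F [-4.5044  2.4847 -4.0051] to socket (tool) [-4.4689  0.6333  8.9956]
```

Request:
apply_moves --rows '[[14,[-0.4,0.2,1],[0,0,0]],[14,[-0.7,0.3,2],[0,0,0]],[14,[-0.7,0.3,2.5],[0,0,0]],[14,[-0.7,0.3,2.5],[0,0,0]]]'

```text
time: 28.92
tcp_pos: [0.5633, -0.053, 0.1207]
tool_rot: [0.088, 0.996, -0.0, -0.0]
contact_force: [4.7, 0.2, 1.7]
opening: 0.0176
grasp_force: 79.2
```

```bash
python3 tip.py
```

```text
28.925 [ 0.5633 -0.053   0.1207] tip [ 0.5632 -0.053   0.0062] F [4.6671 0.1933 1.7244] M [-0.1513 -1.3081  0.0268] tz [-0.0003 -0.0002 -1.    ]
tool F [-4.56    1.0103 -1.7259] to socket (tool) [-4.3413  0.4515  6.233 ]
```

Nearly seated; press 1 mm more until the collar is felt, relieving the side force.

Request:
apply_moves --rows '[[14,[-0.4,0,0.7],[0,0,0]],[14,[-0.8,0,1.4],[0,0,0]],[14,[-1,0,1.4],[0,0,0]],[14,[-1,0,1.4],[0,0,0]]]'

```text
time: 29.42
tcp_pos: [0.5639, -0.0531, 0.1203]
tool_rot: [0.088, 0.996, 0.0, -0.0]
contact_force: [-1.0, -0.6, 12.9]
opening: 0.0178
grasp_force: 80.7
```

```bash
python3 tip.py
```

```text
29.425 [ 0.5639 -0.0531  0.1203] tip [ 0.5639 -0.0531  0.0058] F [-0.9958 -0.5948 12.9146] M [-0.0439 -0.1319 -0.0522] tz [-0.0007  0.0001 -1.    ]
tool F [  0.8845  -0.7609 -12.914 ] to socket (tool) [-3.7085  0.4639  5.8361]
```

Request:
apply_moves --rows '[[14,[0,0,-0.9],[0,0,0]],[35,[0,0,-0.9],[0,0,0]],[60,[0,0,-0.9],[0,0,0]],[60,[0,0,-0.9],[0,0,0]],[60,[0,0,-30],[0,0,0]]]'

```text
time: 30.05
tcp_pos: [0.5624, -0.0528, 0.1475]
tool_rot: [0.088, 0.996, -0.0, -0.003]
contact_force: [0.9, 0.1, 0.3]
opening: 0.06
grasp_force: 0.0
```

Request:
apply_moves --rows '[[60,[0,0,-60],[0,0,0]],[60,[0,0,-110],[0,0,0]],[60,[0,0,-120],[0,0,0]],[60,[0,0,-120],[0,0,0]]]'

```text
time: 30.55
tcp_pos: [0.5642, -0.0529, 0.2694]
tool_rot: [0.088, 0.996, 0.0, 0.0]
contact_force: [-0.2, 0.1, -0.5]
opening: 0.06
grasp_force: 0.0
```

Run:
```python
from h import *
s=get_state(); print(s["time"],s["tcp_pos"],s["contact_force"],s["opening"])
im=camera("wrist")[:,:,::-1].copy(); cv2.imwrite("pics/fin_w.png",im); sd=camera("side")[:,:,::-1].copy(); cv2.imwrite("pics/fin_s.png",sd)
g=im.max(2); m=(g<62).astype(np.uint8); m[:100]=0; m[290:]=0; m[:,:220]=0;m[:,340:]=0
n,l,st,c=cv2.connectedComponentsWithStats(m)
for i in range(1,n):
    if st[i,4]>60: print("wrist",st[i],c[i])
g=sd.max(2); m=(g<60).astype(np.uint8); n,l,st,c=cv2.connectedComponentsWithStats(m[190:235,265:310])
for i in range(1,n):
    if st[i,4]>30: print("side",st[i]+[265,190,0,0,0],c[i]+[265,190])
for z in(.084,.088,.11,.132): print(z,proj("wrist",(.5647,-.0531,z),s),proj("side",(.5647,-.0531,z)))
G=sd.astype(int)
for r in range(196,240,3): print(r," ".join("%3d,%3d"%(G[r,c].max(),G[r,c].max()-G[r,c].min()) for c in range(270,306,2)))
```

```text
30.55 [ 0.5642 -0.0529  0.2694] [-0.2473  0.0993 -0.4953] 0.060026938125113595
wrist [270 179  19  26 437] [279.2632 192.1396]
side [281 210   8  17 129] [284.4729 218.0078]
0.084 [279.0762 185.451 ] [284.2914 226.5638]
0.088 [279.0753 186.3911] [284.2985 225.3088]
0.11 [279.07   191.9757] [284.3381 218.3159]
0.132 [279.0639 198.3717] [284.3786 211.1661]
196 162, 99 161, 99 162, 99 169,101 175,101 180, 99 179,102 171, 99 162, 98 170, 89 123, 57 108, 51 208, 87 208, 87 207, 86 192, 82 169, 77 155, 71
199 169, 98 166, 99 161, 98 164, 99 169,102 169,102 180,102 179,102 176,100 187, 82 105, 49 195, 84 208, 86 208, 87 208, 86 208, 87 206, 86 197, 84
202 175,100 170,100 175,101 168,100 163, 99 168,102 169,100 175,101 206, 86 105, 50 147, 69 208, 87 209, 86 208, 87 208, 87 207, 87 199, 83 200, 85
205 179,104 179,103 175,102 171, 98 173,100 168,103 169,101 119, 60 106, 50 143, 66 161, 74 175, 78 190, 83 194, 83 202, 84 199, 83 199, 85 199, 84
208 178,103 182,103 178,102 178,103 166, 97 176,100 142, 82  99, 49 104, 50 126, 59 125, 58 125, 58 119, 56 127, 59 128, 60 121, 57 140, 65 155, 71
211
[... 776 characters left out ...]
, 50  99, 19  57,  2  46,  1  47,  2 121,  5 113, 52 154, 72 106, 50 105, 51 102, 49 142, 62 105, 50  95,  2
229  89, 53  89, 55  90, 54  92, 48 110, 51 108, 51 105, 41 106, 25 160, 63 215, 88 206, 85 122, 57 113, 53 109, 52 102, 49 103, 49  92, 33  48,  1
232  87, 51  90, 53  91, 54  91, 52 102, 48 110, 52 111, 51 123, 54 131, 58 124, 59 110, 51 106, 51 112, 52 109, 51 134, 63  99, 45  84,  3  75, 30
235  85, 53  87, 53  92, 54  93, 54 105, 50 108, 51  99, 55 104,  5 101,  5 105, 57 108, 50 121, 59 105, 49 105, 49  97, 47 117, 35  52,  4 168, 98
238  87, 52  88, 53  85, 51  68, 21 107, 52 108, 51 106, 51 109, 51 112, 53 120, 57 166, 75 172, 77 113, 52 106, 50 114, 52  68,  2 111, 57 177,102
```

Request:
apply_moves --rows '[[60,[30,-40,-20],[0,0,0]],[60,[60,-90,-40],[0,0,0]],[60,[90,-140,-40],[0,0,0]],[60,[110,-190,-40],[0,0,0]],[60,[110,-190,-40],[0,0,0]]]'

```text
time: 31.28
tcp_pos: [0.4196, -0.2241, 0.3084]
tool_rot: [0.092, 0.996, -0.0, -0.001]
contact_force: [-0.8, 1.1, -0.5]
opening: 0.0599
grasp_force: 0.0
```

Run:
```python
from h import *
im=camera("top")[:,:,::-1].copy(); cv2.imwrite("pics/fin_t.png",im)
a=cv2.imread("pics/top0.png")
for im in(a,im):
    h=cv2.cvtColor(im,cv2.COLOR_BGR2HSV)
    m=((h[...,0]>12)&(h[...,0]<25)&(h[...,2]>110)&(h[...,1]<150)).astype(np.uint8); m[:170]=0;m[235:]=0;m[:,:222]=0;m[:,310:]=0
    m=cv2.morphologyEx(m,cv2.MORPH_CLOSE,np.ones((7,7)))
    c=max(cv2.findContours(m,0,2)[0],key=cv2.contourArea); print(cv2.contourArea(c),cv2.minAreaRect(c))
print("mid expected",proj("top",(.5647+.115*.23,-.0531+.115*.973,.084)),get_state()["time"])
```

```text
1296.0 ((267.676513671875, 197.29412841796875), (74.70097351074219, 19.645383834838867), 14.03624439239502)
1373.0 ((267.91015625, 197.44212341308594), (77.09867095947266, 20.412446975708008), 14.349332809448242)
mid expected [261.2042 195.0459] 31.325
```

The top tray's angle is within about 0.3° of the lower tray's, and the pin is standing seated. I'm handing the job in.

```bash
python3 -c "
from cell import *
print(finish_job())"
```

```text
the job is handed in; nothing more can be done
None
```

The job is handed in, with no verdict returned: by my measurements the top tray sits square on the lower one, the pin is through both ears into the socket with its collar down (tip about 6 mm above the desk), and the arm is clear.

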